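# Unlock and take off the cleaning cap of a chocolate pump

### The arm

A 6-joint arm with a two-finger parallel gripper is mounted at the origin on the work surface. World frame = base frame: x ahead of the robot, y to its left, z up, the work surface at z = 0. Lengths are in mm, angles in rad, forces in N, time in s.
With the tool pointing down it reaches from about 275 to 750 mm from the base axis. Payload 10.2 kg.
Tool frame: the origin (TCP) lies on the front face of the gripper's body, between the roots of the fingers; the fingertips stand 73 mm ahead of it and the grasp point (between the pads) lies ctrl.grip_depth ahead of it (ctrl.grip_depth is the distance from the TCP to the grasp point, in mm); z points along the fingers, y is the direction in which the jaws open and shut (so a half turn about z gives the same grasp; the last joint's range is limited). The gripper opens to 85 mm and grips with 20 to 120 N. Pads are 22 mm wide; open, the fingers measure 114 mm over their backs; the gripper's body (76 mm by 85 mm) begins 54 mm behind the grasp point. The pads swing forward as they close: fully open they stand 13 mm farther back than shut.
Start: joints at [-1.498, 0.313, 1.498, -0, 1.331, -0.223], TCP at [153.027, -502.209, 303.894] pointing down, gripper open.
Joint ranges: [-2.94, 2.94], [-0.97, 2.17], [0.19, 2.56], [-1.23, 4.37], [0.02, 3.11], [-2.88, 2.88]. Speed limits (rad/s): [2.39, 2.39, 3.01, 3.14, 3.14, 3.14].

### API

Orientations are given as a unit quaternion [w, x, y, z].
In Python, from rig import readout, capture, ctrl, nets gives the robot as it stands. The module is installed in compiled form; this text tells all that it offers.
- The arm moves only by the tool apply_moves, never from a script. Its argument "targets" is a list of rows, each a list of 4 numbers: the shift along the tool's x, y, z in cm, then the turn about the tool's z in degrees. A call has 1 to 8 rows; each row shifts and turns the commanded pose from where the row before left it, along the tool's axes as they then stand; what a row does not reach is not made up. A row lasts 1/10 s, in which the tool goes at most 50 mm and 8.59 degrees, less where a joint would pass 70% of its speed; a pose out of reach is approached as far as the arm can. A call with a gripper value outside its range is refused whole. "grip" is the finger opening in cm, from 0 to 8.54, set as the call begins (left out, the last holds). The fingers move at their own pace and stop on an object; "force" is the grip in N (left out, the last holds). Time passes only in rows, so rows that do not move let the fingers close. It gives the time, the measured TCP pose, the force and the opening at its end, in the units of the state.
- readout.sense(): the state, without advancing time (a new reading comes with each control period).
- capture(name): name is "side" or "top" or "wrist"; returns a dict with "img" (384x512x3 uint8, red, green, blue), "fov_y" (degrees; the focal length in pixels is half the picture's height over the tangent of half this angle, whatever the lens; pixels are square), "cx", "cy" (the principal point, pixels), "eye" and "rotation" of the camera in the world. Camera axes: x right, y down, z forward; pixel columns grow to the right and rows downward; lengths in mm; the calibration is good to about 2 mm. The wrist camera is an equidistant fisheye: a pixel r from the principal point sees the ray r / f radians off the axis. A picture is of the moment at which its call begins. There is no depth.
- ctrl.finish_job(): hands the job in, once; it reports no verdict.
Trained networks look in the newest picture that a camera, given by its name, has taken for a name from the list of things; names that differ only in an ending like _2 or _b are one class to them, and where a whole thing is asked for, a point or a joint stands for the part that bears it (a point fixed in the world has none). Each returns a list of dicts, best first, with "score" (0 to 1); they miss things now and then, are a little off and sometimes report something else, mostly with a low value. They report only what shows in the picture. A call takes as long as a camera call. They do not tell look-alikes from the thing itself.
- nets.boxes_of(camera, target): "location" ([column, row] as shares, 0 to 1, of the picture: columns of its width, rows of its height, amid what is visible of it).
The state is a dict: "time_s": time; "joints": joint angles; "dq": joint speeds; "tau": joint torques, N m; "eef_pos": TCP position; "ee_rot": TCP orientation; "force": force on the tool from outside, world axes, zero at the start; "wrist_torque": the same for the moment, N m; "grip_width": opening from 0.0 (shut) to 1.0 (fully open).
Only numpy, scipy, OpenCV 4.12 (cv2) and the standard library are available. Lean on these libraries where they do the work, as an engineer would, in place of code of your own. Each camera call takes 0.05 s, during which the arm holds its last target.

### The job

The chocolate pump is due for rinsing: slide the metal fork jaw all the way open so that it lets go of the wing of the blue cap, then unscrew the cap and lift it off. Nobody knows whether this pump has a right-hand or a left-hand thread, so try it one way and, if it will not go, the other; turn it the way that gives until it is free, and finish while holding it in the gripper, upright, straight above its port and a good 6 cm clear of it, leaving the jaw open and the other things on the bench alone.

Things in the scene. Friction and masses are not known exactly. Their poses are not given: they have to be found in the camera images.
- pump: White tabletop chocolate pump, fixed, yaw up to 0.35. Origin on the bench under the port's centre, z up. Base 40 mm high: x -165 to 53, y -45 to 72 mm. Drive housing 120 mm high: x +-55, y 72 to 172, with a motor 99 mm high on to y 222. Outlet pipe at x 15 out to y -95, below 42 mm high. The fork jaw slides along x on the base, on the port's -x side.
- port (a point): Centre of the port's seat on top of the pump's base, 40 mm above the bench, where the cap's lower rim rests. Axes as the pump.
- cap: Blue plastic wing cap, about 0.16 kg. Origin: centre of its lower rim, at first on the port's seat, z up. Round skirt and top, 50 mm across, 28 mm high; on it an upright wing to grip: 60 mm long along x, 12 mm thick along y, 28 to 64 mm above the origin. At first the wing lies along the pump's x (within 0.04 rad). It stays at the angle at which it is let go, and does not rise as it turns.
- cap_wing (a point): Top centre of the cap's wing, 64 mm above its origin. Hidden quick thread: locked, the cap cannot lift (2 mm play). Turned the wrong way a stop holds it after 0.1 rad, then the wing slips in the grip; turned 1.0 rad or more the right way (1.2 is safe; stop at about 2) it lifts straight off. The right way, clockwise or anticlockwise, differs from start to start and cannot be seen.
- jaw (a joint): Travel of the fork jaw in m: 0 closed (its fork straddles the -x end of the wing, so the cap cannot turn), 0.05 fully open. Starts at 0 to 0.008. Slides towards the pump's -x, away from the cap, against about 3 N of friction, and stays where left. Fully open, the fork ends 66 mm from the port's axis.
- jaw_handle (a point): Top centre of the jaw's red handle: upright tab 32 mm wide along the pump's y, 12 mm thick along x, 68 to 118 mm above the bench; at jaw 0 it is 95 mm from the port's axis, on its -x side. Moves with the jaw; axes as the pump. The fork between handle and cap is 33 mm wide, ends 25 mm from the handle, its top 92 mm above the bench.
- tray: Dark baking tray with chocolate hearts, 200 x 240 x 18 mm, origin under its centre. Leave alone.
- paper_roll: Upright white paper roll, 90 mm diameter, 150 mm high, origin under its centre. Leave alone.
- wafer_box: Clear box of wafer sticks, 150 x 190 x 60 mm, origin under its centre. Leave alone.
- spatula: Spatula with a wooden handle lying flat on the bench to the right of and beyond the pump, 280 mm long along its x, origin at about the middle of its length. Leave alone.
Mind the look-alikes: they are no part of the job. Of the things that look like the cap, the smallest one is meant.

How it is judged (in metres and radians):
On the way, in this order (a step that is already met when the one before it is completed fails the run):
1. the fork jaw is slid open (at least 42 of its 50 mm) with the cap still seated and unturned (value of joint jaw above 0.042 m and z of cap in the frame of pump below 0.046 m and angle between the x axis of cap and the x axis of pump, either way round below 0.5 rad), for 0.2 s.
2. the cap is unscrewed: turned by 0.8 rad or more while still down on its port (angle between the x axis of cap and the x axis of pump, either way round above 0.8 rad and z of cap in the frame of pump below 0.046 m and horizontal distance between cap and port below 0.006 m), for 0.05 s.
At the end, for the whole second after the job is handed in: The cap is held in the fingers (contact force over 1 N), at rest, upright within 0.3 rad, its rim at least 45 mm above the port's seat and its axis within 50 mm of the port's axis, touching nothing of the pump; the jaw is still open by at least 40 mm (horizontal distance between cap and port below 0.05 m and z of cap in the frame of port above 0.045 m and angle between cap's own z axis and vertical below 0.3 rad and contact force between cap and the fingers above 1 N and contact force between cap and pump below 0.2 N and linear speed of cap below 0.03 m/s and value of joint jaw above 0.04 m); the arm keeps its last pose, push and grip.
It fails at once if a bystander is shifted by more than 25 mm (distance of any of tray, paper_roll, wafer_box, spatula from where it was at the start of the episode above 0.025 m).
It also fails if it takes over 67 s, if anything falls off the work surface, if the arm or the gripper's body presses on something with over 40 N, if the wrist force passes 120 N, or if a joint passes its speed limit or range.

## Working session

There is one attempt and no reset: what is moved stays moved. The work goes in short steps, Python scripts to look and compute and a tool call to move; the robot and the scene stay as the last step left them, time stands still between calls to the robot, and variables do not carry over. Pictures are saved under pics/ and viewed, and the job is handed in when it is done.

Besides the shell and the picture viewer there is one more tool, called after "Call:" as a command line: name --pt "numbers of a row" for each row, then --argument value for the rest. apply_moves: Moves the arm, as the interface text tells. Its arguments: {"type":"object","properties":{"targets":{"type":"array"},"grip":{"type":"number"},"force":{"type":"number"}},"required":["targets"]}

```bash
mkdir -p pics; cat > h.py <<'E'
import numpy as np, cv2
from rig import readout, capture, ctrl, nets
def save(c,n):
    cv2.imwrite(f'pics/{n}.png', cv2.cvtColor(c['img'],cv2.COLOR_RGB2BGR))
def ray(c,u,v):
    f=192/np.tan(np.radians(c['fov_y'])/2)
    return np.array(c['rotation'])@np.array([(u-c['cx'])/f,(v-c['cy'])/f,1.])
def atz(c,u,v,z):
    d=ray(c,u,v);e=np.array(c['eye']);return e+d*(z-e[2])/d[2]
def proj(c,p):
    f=192/np.tan(np.radians(c['fov_y'])/2)
    q=np.array(c['rotation']).T@(np.array(p)-c['eye']);return c['cx']+f*q[0]/q[2],c['cy']+f*q[1]/q[2]
E
python3 - <<'E'
from h import *
for n in ['side','top']:
    c=capture(n);save(c,n+'0')
    print(n,c['eye'],c['fov_y'],c['cx'],c['cy'],np.round(c['rotation'],3).tolist())
    for t in ['cap','cap_wing','jaw_handle','pump','tray','paper_roll','wafer_box','spatula']:
        for r in nets.boxes_of(n,t)[:4]:
            u,v=r['location'][0]*512,r['location'][1]*384
            print(t,round(r['score'],2),round(u,1),round(v,1),atz(c,u,v,104).round(0) if n=='top' else '')
print(readout.sense(),ctrl.grip_depth)
E
```

```text
side [  489.9158908  -1173.18314171  1196.17264648] 46.099160106518774 253.62651211495626 188.82749391925125 [-0.4, 0.914, -0.062, 0.021]
cap 0.91 288.4 184.7 
cap 0.66 305.5 204.6 
cap 0.59 238.0 203.0 
cap 0.55 258.5 202.4 
cap_wing 0.87 303.4 207.0 
cap_wing 0.71 288.9 183.9 
cap_wing 0.53 258.5 197.5 
jaw_handle 0.74 240.1 205.4 
pump 0.6 246.3 202.5 
tray 0.84 210.4 334.5 
paper_roll 0.78 248.4 122.4 
wafer_box 0.71 202.0 129.5 
spatula 0.97 326.5 265.0 
top [ 355.0416151    23.40235307 1305.93985039] 53.49367933849281 256.37938669507747 188.06374653682198 [-0.081, 0.707, -0.698, 0.082]Traceback (most recent call last):
  File "<stdin>", line 8, in <module>
  File "h.py", line 9, in atz
    d=ray(c,u,v);e=np.array(c['eye']);return e+d*(z-e[2])/d[2]
  File "h.py", line 7, in ray
    return np.array(c['rotation'])@np.array([(u-c['cx'])/f,(v-c['cy'])/f,1.])
           ~~~~~~~~~~~~~~~~~~~~~~~^~~~~~~~~~~~~~~~~~~~~~~~~~~~~~~~~~~~~~~~~~~
ValueError: matmul: Input operand 1 has a mismatch in its core dimension 0, with gufunc signature (n?,k),(k,m?)->(n?,m?) (size 3 is different from 4)
```

```bash
sed -i "s/np.array(c\['rotation'\])/R(c)/g" h.py; cat >> h.py <<'E'
from scipy.spatial.transform import Rotation
def R(c):
    q=c['rotation'];return Rotation.from_quat([q[1],q[2],q[3],q[0]]).as_matrix()
E
python3 - <<'E'
from h import *
for n in ['side','top']:
    c=capture(n);save(c,n+'0')
    big=cv2.resize(cv2.cvtColor(c['img'],cv2.COLOR_RGB2BGR)[100:300,130:400],None,fx=2.9,fy=2.9,interpolation=cv2.INTER_CUBIC);cv2.imwrite(f'pics/{n}0z.png',big)
    print(n,c['eye'],R(c).round(2).tolist())
    if n=='top':
      for t in ['cap','cap_wing','jaw_handle','pump','tray','paper_roll','wafer_box','spatula']:
        for r in nets.boxes_of(n,t)[:4]:
            u,v=r['location'][0]*512,r['location'][1]*384
            print(t,round(r['score'],2),round(u,1),round(v,1),atz(c,u,v,104).round(0) if n=='top' else '')
print(readout.sense(),ctrl.grip_depth)
E
```

```text
side [  489.9158908  -1173.18314171  1196.17264648] [[0.99, -0.1, 0.09], [-0.13, -0.67, 0.73], [-0.01, -0.73, -0.68]]
top [ 355.0416151    23.40235307 1305.93985039] [[0.01, -0.97, 0.23], [-1.0, -0.01, 0.0], [0.0, -0.23, -0.97]]
cap 0.71 268.2 189.5 [633. -14. 104.]
cap 0.59 241.6 155.6 [747.  75. 104.]
cap 0.59 271.3 150.1 [768. -23. 104.]
cap 0.28 255.7 201.8 [592.  26. 104.]
cap_wing 0.64 241.4 156.3 [745.  76. 104.]
cap_wing 0.54 274.2 145.9 [782. -33. 104.]
cap_wing 0.52 270.2 192.5 [623. -20. 104.]
jaw_handle 0.92 270.7 214.8 [550. -22. 104.]
pump 0.45 409.5 255.0 [ 429. -455.  104.]
tray 0.67 407.8 254.9 [ 430. -449.  104.]
paper_roll 0.75 127.6 178.3 [665. 445. 104.]
wafer_box 0.6 107.8 239.3 [466. 489. 104.]
spatula 0.87 342.2 144.6 [ 790. -259.  104.]
{'time_s': 1.05, 'joints': array([-1.49841233e+00,  3.12921131e-01,  1.49767908e+00,  4.03624549e-06,
        1.33098338e+00, -2.23361613e-01]), 'dq': array([ 2.36098328e-03,  6.59020491e-04,  6.54395936e-04,  7.71414576e-05,
       -1.94171356e-03, -4.25005426e-05]), 'tau': array([-1.12683305e-03, -4.12170196e+01, -2.59900099e+01, -2.43996928e-04,
        5.80705128e-04, -2.31393000e-05]), 'eef_pos': array([ 153.02259629, -502.22307837,  303.89124144]), 'ee_rot': array([4.66713527e-06, 9.89086795e-01, 1.47334014e-01, 1.61298283e-06]), 'force': array([-0.18229762, -0.23497613,  0.41024811]), 'wrist_torque': array([ 0.05109806,  0.01430209, -0.01127096]), 'grip_width': 0.9988496965240586} 53.900000000000006
```

View pics/top0.png

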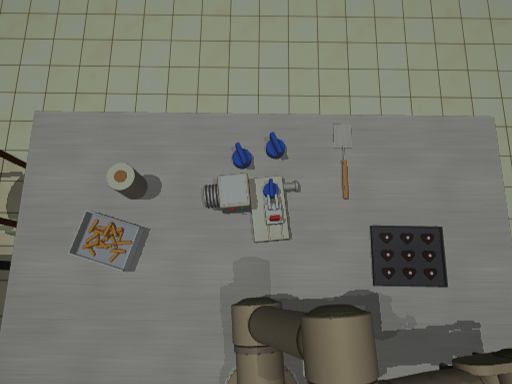

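View pics/side0z.png

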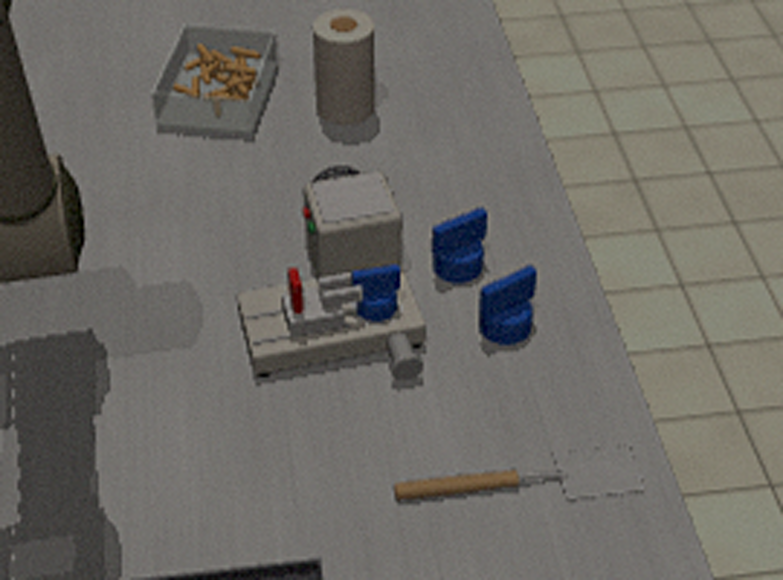

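```bash
python3 - <<'E'
from h import *
for n,(a,b,w,h) in {'top':(195,160,110,90),'side':(200,150,100,85)}.items():
    im=cv2.imread(f'pics/{n}0.png')[b:b+h,a:a+w]
    z=cv2.resize(im,None,fx=7,fy=6.5 if 0 else 7,interpolation=cv2.INTER_CUBIC)
    z=z[:600]
    for k in range(0,w,10): cv2.putText(z,str(a+k),(k*7,10),0,.35,(0,0,255),1);cv2.line(z,(k*7,0),(k*7,600),(0,255,255),1) if k%20==0 else 0
    for k in range(0,h,10): cv2.putText(z,str(b+k),(0,k*7),0,.35,(0,0,255),1)
    cv2.imwrite(f'pics/{n}0c.png',z)
E
```

```text
(no output)
```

View pics/top0c.png

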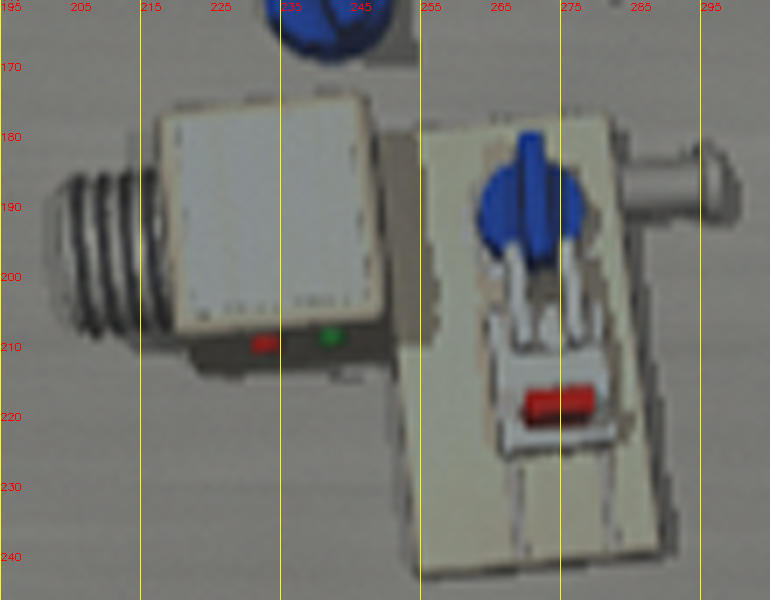

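View pics/side0c.png

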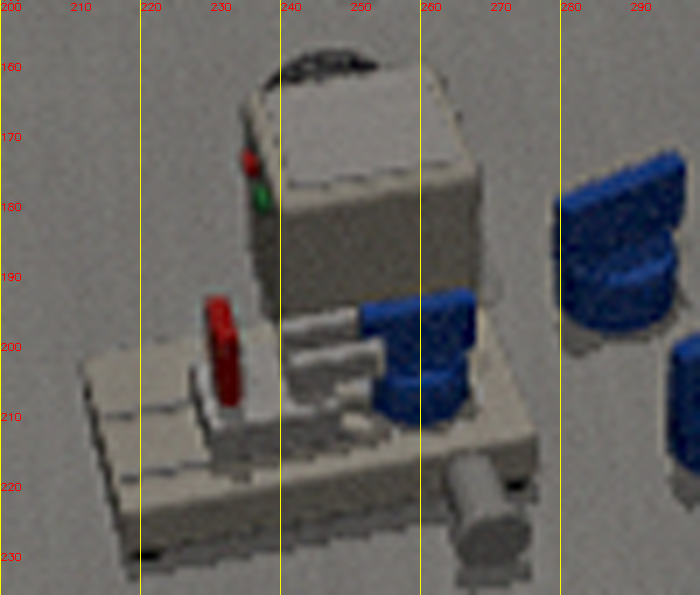

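```bash
cat > fit.py <<'E'
from h import *
from scipy.optimize import least_squares
cs={n:capture(n) for n in ['top','side']}
P=[('top',(53,-45,40),281.7,176.7),('top',(-165,-45,40),289.6,239.3),('top',(-165,72,40),254.7,241.4),
('top',(55,72,120),246.2,173.9),('top',(55,172,120),218.4,176.2),('top',(-55,172,120),220.2,207.3),('top',(-55,72,120),249.5,204.8),
('side',(53,-45,40),276.7,212.4),('side',(-165,-45,40),217.4,223.6),('side',(-165,72,40),212.1,202.1),('side',(55,72,120),268.5,174.5),('side',(-55,72,120),240,179.8)]
def W(x,p):
    c,s=np.cos(x[2]),np.sin(x[2]);return np.array([x[0]+c*p[0]-s*p[1],x[1]+s*p[0]+c*p[1],p[2]])
def f(x): return np.concatenate([np.subtract(proj(cs[n],W(x,p)),(u,v)) for n,p,u,v in P])
r=least_squares(f,[630,-20,0],loss='soft_l1',x_scale=[10,10,.1])
print(r.x.round(3));print(r.fun.reshape(-1,2).round(1).tolist())
def m(x): return np.concatenate([np.subtract(proj(cs['top'],W(r.x,(x[0],x[1],118))),(274.9,217.4)),np.subtract(proj(cs['side'],W(r.x,(x[0],x[1],118))),(231.1,192.6))])
q=least_squares(m,[-95,0]);print('handle',q.x,q.fun)
for p in [(0,0,104),(30,0,104),(-30,0,104),(-95,0,118)]:print(p,W(r.x,p).round(1),[np.round(proj(cs[n],W(r.x,p)),1) for n in cs])
E
python3 fit.py
```

```text
[ 6.4355e+02 -2.4380e+01  1.2000e-01]
[[0.3, -2.2], [0.5, -1.6], [0.3, 0.1], [1.4, -2.8], [-1.6, -1.8], [-0.5, 0.5], [1.7, -0.4], [-0.8, -0.4], [-1.5, 0.0], [-2.1, -1.1], [-0.7, -0.2], [-1.6, -0.3]]
handle [-100.04067075    5.14168798] [-1.08751094 -1.11345121 -1.03200798  1.92488279]
(0, 0, 104) [643.5 -24.4 104. ] [array([271.5, 186.4]), array([258.3, 193.3])]
(30, 0, 104) [673.3 -20.8 104. ] [array([270.5, 177.5]), array([266.5, 191.8])]
(-30, 0, 104) [613.8 -28.  104. ] [array([272.6, 195.4]), array([250. , 194.8])]
(-95, 0, 118) [549.2 -35.8 118. ] [array([275.2, 214.5]), array([231.8, 195.2])]
```

Call:
apply_moves --pt "3.7 -2.3 0 0" --pt "3.7 -2.3 0 0" --pt "3.7 -2.3 0 0" --pt "3.7 -2.3 0 0" --pt "3.7 -2.3 0 0" --pt "3.7 -2.3 0 0" --pt "3.7 -2.3 0 0" --pt "3.7 -2.3 0 0" --grip 8.54

```text
time_s: 1.95
eef_pos: [383.4, -238.4, 304.1]
ee_rot: [0.0, 0.989, 0.147, 0.0]
force: [0.5, -0.8, 0.6]
grip_width: 1.002
```

Call:
apply_moves --pt "3.7 -2.3 0 0" --pt "3.7 -2.3 0 0" --pt "3.7 -2.3 0 0" --pt "3.7 -2.3 0 0" --pt "3.7 -2.3 0 0" --pt "3.7 -2.3 0 0" --pt "0 0 0 5" --pt "0 0 0 5"

```text
time_s: 2.75
eef_pos: [555.2, -42.0, 303.4]
ee_rot: [-0.0, 0.998, 0.06, -0.0]
force: [0.4, -0.6, 0.3]
grip_width: 1.001
```

```bash
python3 - <<'E'
from h import *
s=readout.sense();print(s['time_s'],s['eef_pos'],s['ee_rot'],s['joints'])
c=capture('wrist');save(c,'w1');print(c['eye'],c['fov_y'],c['cx'],c['cy'],R(c).round(3).tolist())
z=cv2.resize(cv2.imread('pics/w1.png'),None,fx=1.5,fy=1.5);cv2.imwrite('pics/w1z.png',z)
for t in ['cap','cap_wing','jaw_handle']:
    for r in nets.boxes_of('wrist',t)[:3]: print(t,r['score'],np.multiply(r['location'],(512,384)))
E
```

```text
2.75 [555.15190114 -42.04632395 303.44780995] [-1.01282054e-04  9.98201177e-01  5.99526213e-02 -2.89503343e-04] [-2.86035937e-01  3.83682401e-01  1.40009685e+00 -5.95219085e-06
  1.35842680e+00  1.16478445e+00]
[633.43533052 -32.86569114 373.67804923] 65.70646984690485 253.0152625976635 192.0354894382773 [[0.119, -0.944, -0.306], [-0.993, -0.113, -0.037], [0.0, 0.309, -0.951]]
cap 0.95 [175.0016   4.1856]
cap 0.69 [245.0944  87.0912]
cap_wing 0.91 [245.8112  87.5904]
cap_wing 0.87 [180.0192   5.6064]
jaw_handle 0.59 [243.4048 159.0912]
```

View pics/w1z.png

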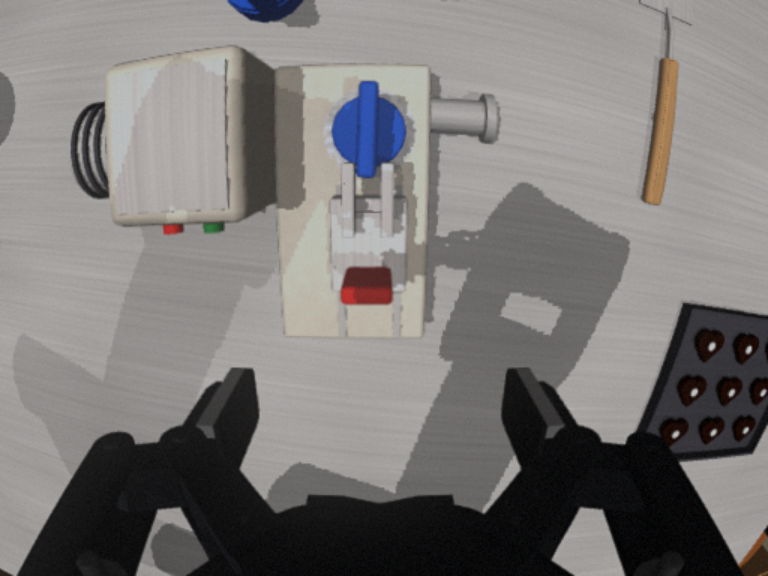

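```bash
cat >> h.py <<'E'
def wray(c,u,v):
    f=192/np.tan(np.radians(c['fov_y'])/2)
    d=np.array([u-c['cx'],v-c['cy']]);r=np.hypot(*d);th=r/f
    return R(c)@np.array([*(d/r*np.sin(th)),np.cos(th)])
def watz(c,u,v,z):
    d=wray(c,u,v);e=np.array(c['eye']);return e+d*(z-e[2])/d[2]
E
python3 - <<'E'
from h import *
c=capture('wrist')
s=readout.sense();print(s['eef_pos'],s['ee_rot'])
z0=cv2.cvtColor(c['img'],cv2.COLOR_RGB2BGR)[45:210,175:300]
cv2.imwrite('pics/w1c.png',cv2.resize(z0,None,fx=3.6,fy=3.6,interpolation=cv2.INTER_CUBIC))
for n,u,v,z in [('b53-45',430,66,40),('b-165-45',424,337,40),('b-165,72',285,337,40),('w+',368,82,104),('w-',367,177,104),('h',367,293,118),('hl',341,301,118),('hr',393,301,118),('hL',344,282,118),('hR',391,282,118)]:
    print(n,watz(c,u/1.5,v/1.5,z).round(1))
E
```

```text
[554.58260033 -43.38816627 303.93064311] [-1.68868395e-05  9.98110068e-01  6.14515378e-02 -5.27258307e-06]
b53-45 [700.  -63.1  40. ]
b-165-45 [487.8 -88.7  40. ]
b-165,72 [473.3  25.7  40. ]
w+ [672.2 -22.3 104. ]
w- [614.7 -28.6 104. ]
h [546.4 -36.9 118. ]
hl [539.4 -21.7 118. ]
hr [543.2 -53.2 118. ]
hL [551.7 -22.4 118. ]
hR [555.1 -50.4 118. ]
```

View pics/w1c.png

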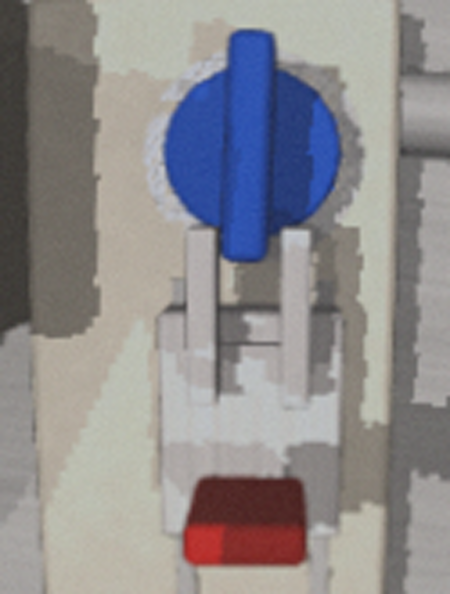

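Call:
apply_moves --pt "-0.7 -0.7 0 0" --pt "0 0 4 0" --pt "0 0 4 0" --pt "0 0 3.6 0" --pt "0 0 2.4 0" --pt "0 0 1.1 0" --pt "0 0 0 0"

```text
time_s: 3.7
eef_pos: [546.3, -36.9, 152.3]
ee_rot: [-0.0, 0.998, 0.061, -0.001]
force: [-0.1, -0.9, 0.3]
grip_width: 0.998
```

```bash
python3 - <<'E'
from h import *
s=readout.sense();print(s['time_s'],s['eef_pos'],s['force'])
c=capture('wrist');save(c,'w2')
cv2.imwrite('pics/w2z.png',cv2.resize(cv2.imread('pics/w2.png'),None,fx=1.5,fy=1.5))
E
```

```text
3.7 [546.32883283 -36.90863888 152.25089448] [-0.1229766  -0.88259073  0.26375072]
```

View pics/w2z.png

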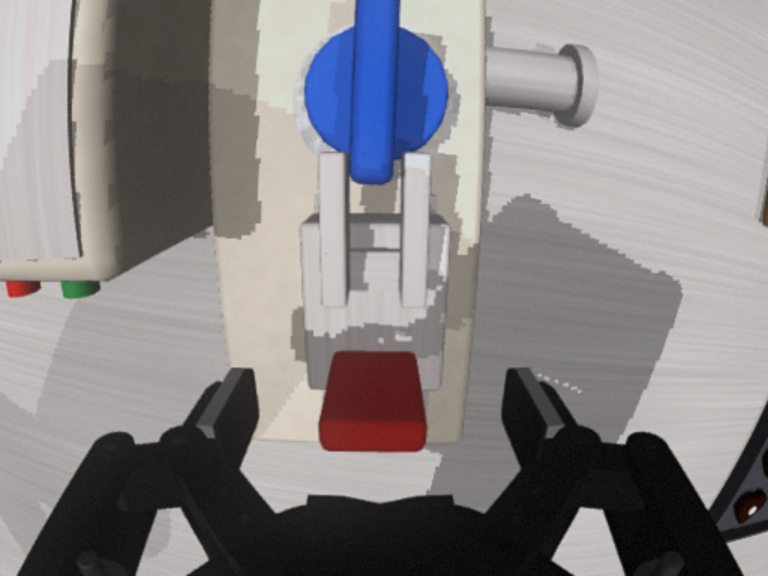

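The handle (centre about (373,430)) sits centred between the open fingers. Close and drag.

Call:
apply_moves --pt "0 0 0 0" --pt "0 0 0 0" --pt "0 0 0 0" --pt "0 0 0 0" --pt "0 0 0 0" --pt "0 0 0 0" --grip 2.4 --force 45

```text
time_s: 4.35
eef_pos: [546.8, -34.9, 154.0]
ee_rot: [-0.002, 0.998, 0.06, 0.0]
force: [-3.5, 15.3, 11.3]
grip_width: 0.37
```

Call:
apply_moves --pt "-0.4 -0.1 0 0" --pt "-0.8 0 0 0" --pt "-0.8 0 0 0" --pt "-0.8 0 0 0" --pt "-0.8 0 0 0" --pt "-0.6 0 0 0" --pt "-0.3 0 0 0" --pt "0 0 0 0"

```text
time_s: 5.15
eef_pos: [502.2, -39.9, 154.1]
ee_rot: [-0.002, 0.998, 0.06, 0.001]
force: [-1.4, 13.3, 10.3]
grip_width: 0.364
```

Call:
apply_moves --pt "-0.2 0 0 0" --pt "-0.2 0 0 0" --pt "-0.2 0 0 0" --pt "0 0 0 0"

```text
time_s: 5.55
eef_pos: [500.9, -40.1, 154.2]
ee_rot: [-0.001, 0.998, 0.059, 0.008]
force: [37.3, 23.2, -14.3]
grip_width: 0.363
```

Call:
apply_moves --pt "0.4 0 0 0" --pt "0 0 0 0" --pt "0 0 0 0"

```text
time_s: 5.85
eef_pos: [501.7, -40.0, 154.2]
ee_rot: [-0.001, 0.998, 0.06, 0.003]
force: [8.1, 15.9, 4.6]
grip_width: 0.367
```

Call:
apply_moves --pt "0 0 0 0" --pt "0 0 0 0" --pt "0 0 0 0" --pt "0 0 0 0" --pt "0 0 0 0" --pt "0 0 0 0" --grip 8.54

```text
time_s: 6.45
eef_pos: [500.1, -41.9, 152.9]
ee_rot: [0.0, 0.998, 0.061, -0.0]
force: [0.2, -0.4, 0.0]
grip_width: 0.997
```

Call:
apply_moves --pt "0 0 -2 0" --pt "0 0 -4 0" --pt "0 0 -4 0" --pt "4 0 -1 0" --pt "4 0 0 0" --pt "2 0 0 0" --pt "0 0 0 0"

```text
time_s: 7.15
eef_pos: [600.8, -29.4, 262.1]
ee_rot: [-0.0, 0.998, 0.061, -0.0]
force: [-0.1, -0.1, 0.3]
grip_width: 0.997
```

```bash
python3 - <<'E'
from h import *
s=readout.sense();print(s['time_s'],s['eef_pos'],s['ee_rot'],s['force'])
c=capture('wrist');save(c,'w3')
cv2.imwrite('pics/w3z.png',cv2.resize(cv2.imread('pics/w3.png'),None,fx=1.5,fy=1.5))
print(watz(c,246,87,104),R(c).tolist(),c['eye'])
E
```

```text
7.15 [600.77677579 -29.4476966  262.09730087] [-7.25757258e-05  9.98142137e-01  6.09283677e-02 -6.15474010e-05] [-0.11316387 -0.13768096  0.2816566 ]
[687.4210226  -13.82488504 104.        ] [[0.12055632460904434, -0.9443472619338563, -0.3060627737487643], [-0.9927064583440307, -0.11460730077641075, -0.03740393255790561], [0.00024527292912962517, 0.3083397727941919, -0.9512762607962086]] [679.00491026 -20.10995214 332.30482929]
```

View pics/w3z.png

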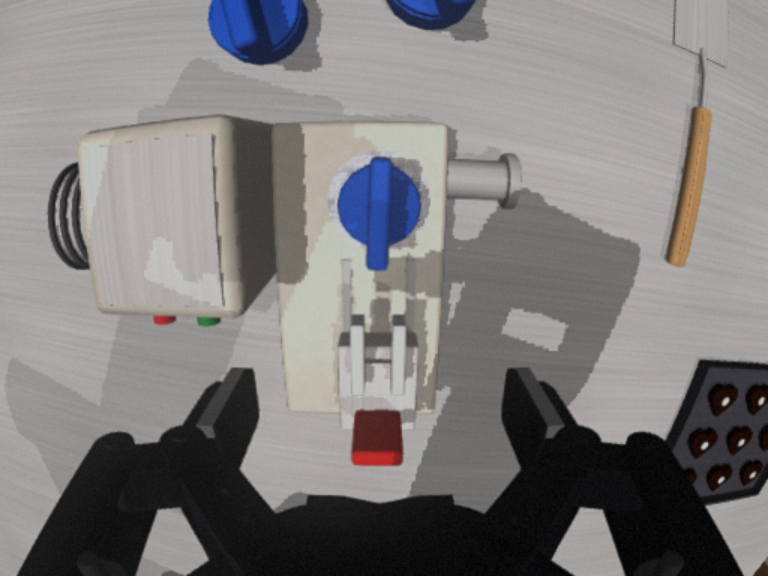

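```bash
python3 - <<'E'
from h import *
c=capture('wrist')
for u,v,z in [(379,158,104),(377,252,104),(377,262,104),(377,268,104),(377,457,118),(448,125,40)]: print(u,v,watz(c,u/1.5,v/1.5,z).round(1))
z0=cv2.cvtColor(c['img'],cv2.COLOR_RGB2BGR)[95:190,210:300]
cv2.imwrite('pics/w3c.png',cv2.resize(z0,None,fx=6,fy=6,interpolation=cv2.INTER_CUBIC))
E
```

```text
379 158 [672.8 -20.6 104. ]
377 252 [623.9 -25.5 104. ]
377 262 [618.5 -26.1 104. ]
377 268 [615.2 -26.5 104. ]
377 457 [501.1 -40.2 118. ]
448 125 [699.  -62.3  40. ]
```

View pics/w3c.png

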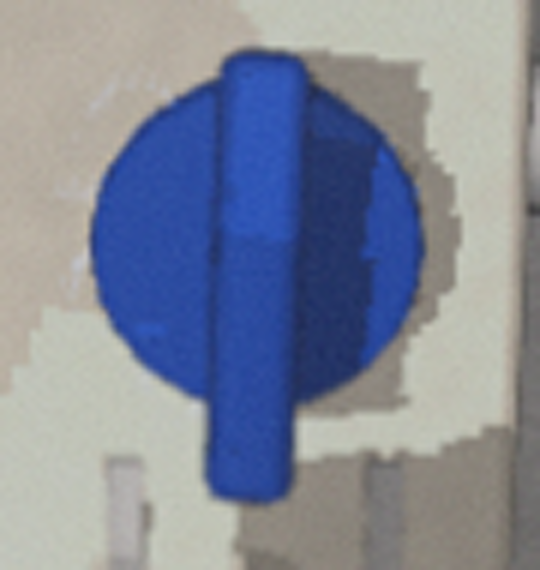

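Call:
apply_moves --pt "4.3 0 0 0" --pt "0 0 3 0" --pt "0 0 4 0" --pt "0 0 3 0" --pt "0 0 1.7 0" --pt "0 0 0 0" --pt "0 0 0 0"

```text
time_s: 7.95
eef_pos: [641.9, -24.7, 147.0]
ee_rot: [0.0, 0.998, 0.06, 0.0]
force: [-0.3, -0.3, -0.1]
grip_width: 1.0
```

Call:
apply_moves --pt "0 0 0 0" --pt "0 0 0 0" --pt "0 0 0 0" --pt "0 0 0 0" --pt "0 0 0 0" --pt "0 0 0 0" --pt "0 0 0 0" --grip 0.4 --force 60

```text
time_s: 8.65
eef_pos: [642.1, -24.5, 146.1]
ee_rot: [0.0, 0.998, 0.061, 0.0]
force: [-1.5, -1.1, 2.2]
grip_width: 0.13
```

Call:
apply_moves --pt "0 0 0 3" --pt "0 0 0 3" --pt "0 0 0 4" --pt "0 0 0 0" --pt "0 0 0 0"

```text
time_s: 9.15
eef_pos: [642.2, -24.4, 146.1]
ee_rot: [-0.0, 1.0, -0.026, 0.0]
force: [0.9, 1.6, 3.4]
grip_width: 0.132
```

```bash
python3 -c "
from h import *
s=readout.sense();print(s['wrist_torque'],s['force'],s['ee_rot'],s['joints'])"
```

```text
[ 0.17888867 -0.10271908 -0.0776021 ] [0.86863161 1.6236982  3.39432248] [-5.60384489e-05  9.99667329e-01 -2.57900742e-02  3.16260999e-04] [-2.20029108e-01  7.16447260e-01  1.29102291e+00  2.56158922e-04
  1.13352350e+00  1.40224468e+00]
```

Call:
apply_moves --pt "0 0 0 5" --pt "0 0 0 5" --pt "0 0 0 0" --pt "0 0 0 0"

```text
time_s: 9.55
eef_pos: [642.1, -24.1, 146.1]
ee_rot: [-0.0, 0.994, -0.112, 0.0]
force: [0.1, 4.3, 3.5]
grip_width: 0.126
```

```bash
python3 -c "
from h import *
s=readout.sense();print(s['wrist_torque'],s['force'],s['ee_rot'],s['grip_width'])
for n in ['top','side']:
  c=capture(n)
  a,b=(245,165) if n=='top' else (225,165)
  z=cv2.cvtColor(c['img'],cv2.COLOR_RGB2BGR)[b:b+60,a:a+60];cv2.imwrite(f'pics/{n}4.png',cv2.resize(z,None,fx=8,fy=8,interpolation=cv2.INTER_CUBIC))
c=capture('wrist');save(c,'w4');cv2.imwrite('pics/w4z.png',cv2.resize(cv2.imread('pics/w4.png'),None,fx=1.5,fy=1.5))
"
```

```text
[ 0.73617746  0.01007624 -0.0714505 ] [0.08407918 4.25882603 3.51454933] [-3.27622442e-04  9.93695055e-01 -1.12115970e-01  1.98197750e-04] 0.12591823058578333
```

View pics/w4z.png

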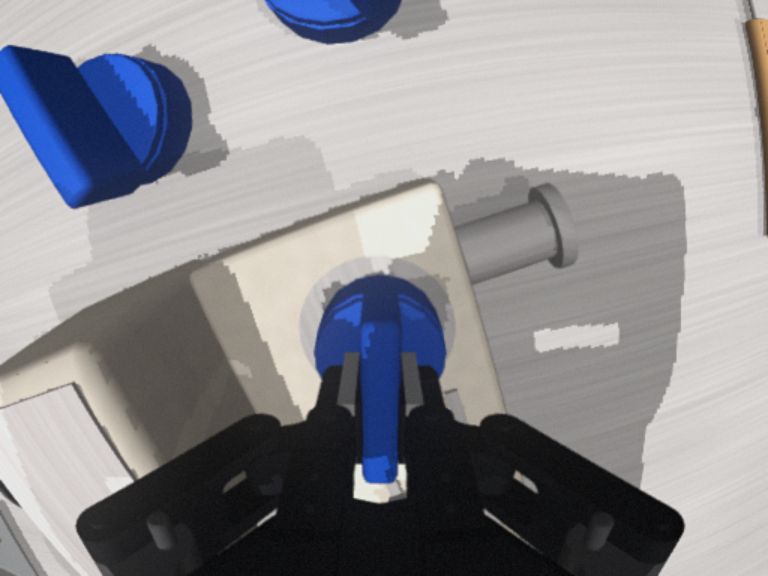

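View pics/side4.png

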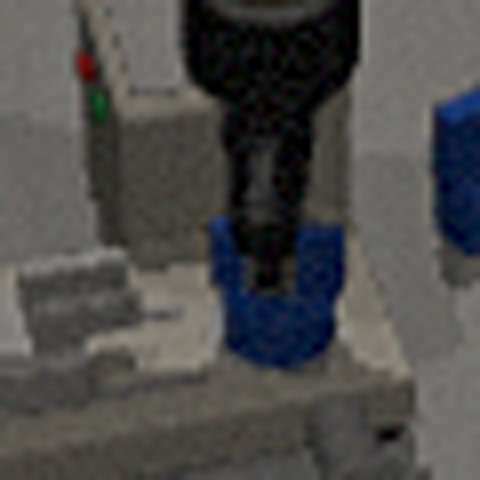

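Call:
apply_moves --pt "0 0 0 6" --pt "0 0 0 6" --pt "0 0 0 6" --pt "0 0 0 6" --pt "0 0 0 0"

```text
time_s: 10.2
eef_pos: [642.2, -23.3, 146.2]
ee_rot: [-0.001, 0.948, -0.318, -0.0]
force: [0.5, 9.2, 6.6]
grip_width: 0.127
```

Call:
apply_moves --pt "0 0 0 6" --pt "0 0 0 6" --pt "0 0 0 6" --pt "0 0 0 6" --pt "0 0 0 5" --pt "0 0 0 0" --pt "0 0 0 0"

```text
time_s: 10.9
eef_pos: [642.4, -22.5, 146.3]
ee_rot: [-0.002, 0.839, -0.544, -0.0]
force: [2.7, 13.3, 5.9]
grip_width: 0.132
```

```bash
python3 -c "
from h import *
s=readout.sense();print(s['wrist_torque'],s['force'],s['ee_rot'],s['joints'])
c=capture('wrist');save(c,'w5');cv2.imwrite('pics/w5z.png',cv2.resize(cv2.imread('pics/w5.png'),None,fx=1.5,fy=1.5))
"
```

```text
[ 2.26801013 -0.35964582 -0.12328248] [ 2.65141088 13.34564068  5.92989372] [-1.82129328e-03  8.38897711e-01 -5.44285978e-01 -2.95255662e-04] [-0.21804581  0.71631251  1.29090747  0.00399456  1.13365426  2.50213839]
```

View pics/w5z.png

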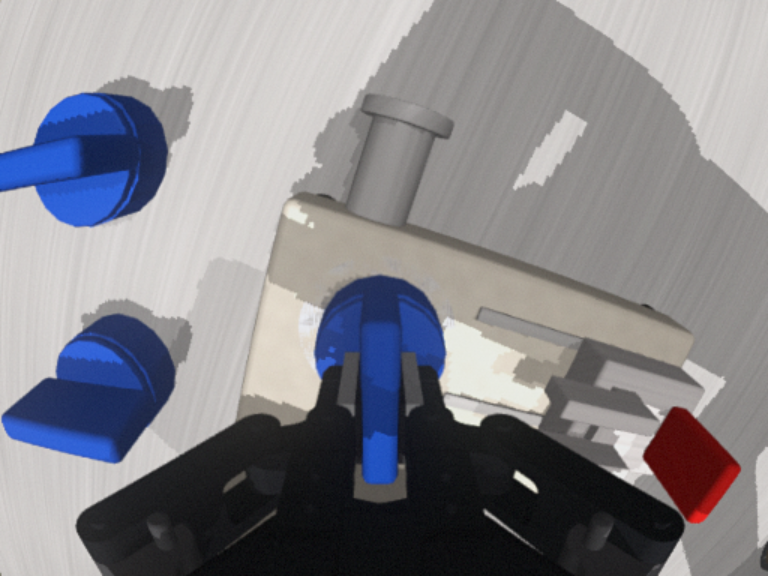

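Call:
apply_moves --pt "-0.1 -0.1 0 0" --pt "0 0 -0.3 0" --pt "0 0 -0.5 0" --pt "0 0 0 0"

```text
time_s: 11.35
eef_pos: [642.4, -22.3, 153.2]
ee_rot: [-0.001, 0.839, -0.544, -0.001]
force: [-0.1, 6.8, 0.9]
grip_width: 0.131
```

Call:
apply_moves --pt "0 0 -1 0" --pt "0 0 -1.5 0" --pt "0 0 -1.5 0" --pt "0 0 -1.5 0" --pt "0 0 -1.0 0" --pt "0 0 -0.5 0" --pt "0 0 0 0" --pt "0 0 0 0"

```text
time_s: 12.15
eef_pos: [642.3, -23.2, 223.2]
ee_rot: [0.0, 0.838, -0.545, -0.001]
force: [-0.1, -0.3, -1.7]
grip_width: 0.137
```

```bash
python3 -c "
from h import *
s=readout.sense();print(s['time_s'],s['eef_pos'],s['force'],s['dq'].round(4))
c=capture('side');save(c,'s6')
z=cv2.imread('pics/s6.png')[140:240,195:315];cv2.imwrite('pics/s6z.png',cv2.resize(z,None,fx=6,fy=6,interpolation=cv2.INTER_CUBIC))
c=capture('wrist');save(c,'w6')
"
```

```text
12.15 [642.34160699 -23.20889973 223.16445308] [-0.07386084 -0.31027137 -1.7262158 ] [ 0.0024  0.0055  0.0025  0.0016 -0.0006  0.0023]
```

View pics/s6z.png

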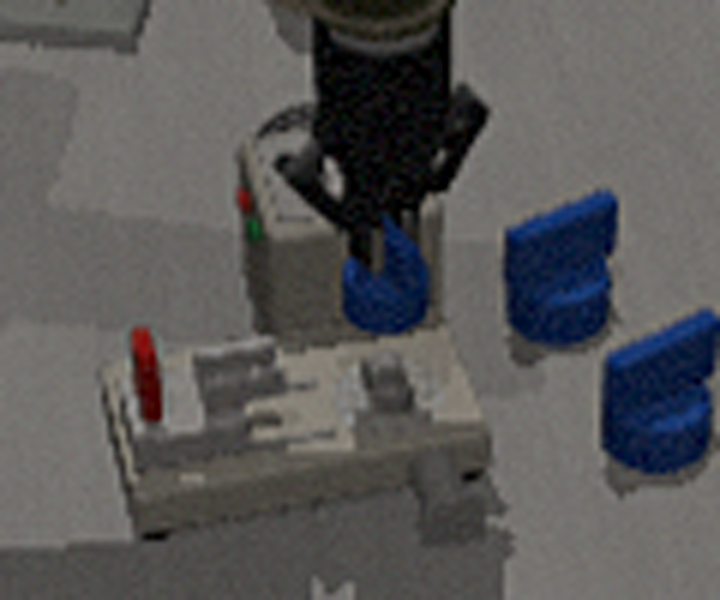

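View pics/w6.png

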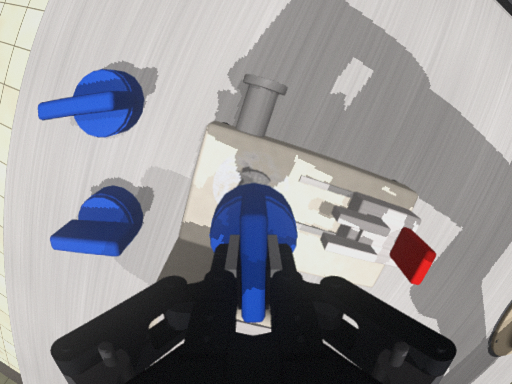

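```bash
python3 -c "
from rig import ctrl
print(ctrl.finish_job())"
```

```text
the job is handed in; nothing more can be done
None
```

I slid the fork jaw open to its end stop, unscrewed the cap and lifted it off. The job was handed in at about 12 s with the cap held in the gripper above its port; `finish_job()` gave no verdict.

- **Jaw:** I dragged the handle until the force rose to 37 N, then let go. The wrist picture put the handle 144 mm from the port axis, where fully open should be 145 mm.
- **Cap:** clockwise, seen from above, was the first direction I tried, and it gave without hitting a stop. I turned it about 1.27 rad, and the wrist picture showed the wing still aligned with the fingers.
- **Final pose:** the tool rose 77 mm with the cap upright in the fingers, within about 2 mm of the port axis. The arm was still, and the wrist carried about 1.7 N, close to the cap's weight. The side picture shows a clear gap above the port and the jaw still open.
- **Bystanders:** I never went near the tray, roll, box, spatula or the two look-alike caps, but I did not re-measure their positions at the end.

No check failed. A side force of up to 13 N built up while turning, from a grip about 2 mm off centre; I eased it before lifting.

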